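# Snap the protective cap onto a valve block's stud

## Robot

A 6-joint arm with a two-finger parallel gripper is mounted at the origin on the work surface. World frame = base frame: x ahead of the robot, y to its left, z up, the work surface at z = 0. Lengths are in m, angles in rad, forces in N, time in s.
With the tool pointing down it reaches from about 0.325 to 0.775 m from the base axis. Payload 9.3 kg.
Tool frame: the origin (TCP) lies midway between the tips of the shut fingers; the grasp point (between the pads) lies 19 mm behind it; z points along the fingers, x is the direction in which the jaws open and shut, and the axes are right-handed (so a half turn about z gives the same grasp; the last joint's range is limited). The gripper opens to 85 mm and grips with 20 to 120 N. Pads are 22 mm wide; open, the fingers measure 114 mm over their backs; the gripper's body (76 mm by 85 mm) begins 54 mm behind the grasp point. The pads swing forward as they close: fully open they stand 13 mm farther back than shut.
Start: joints at [1.024, 0.259, 0.021, 1.334, 0, 1.418], TCP at [0.211, 0.508, 0.231] pointing down, gripper open.
Joint ranges: [-3.04, 3.04], [-0.91, 1.82], [-1.04, 1.36], [-1.92, 1.95], [-1.52, 1.45], [-3.14, 3.14]. Speed limits (rad/s): [2.22, 2.22, 2.79, 3.14, 3.14, 3.14].

## Interface

Orientations are given as a unit quaternion [w, x, y, z].
In Python, from cell import arm, optics, look_for, place_of gives the robot as it stands.
- The arm moves only by the tool jog_arm, never from a script. Its argument "increments" is a list of rows, each a list of 5 numbers: the opening, from -1 (shut) to 1 (fully open), so that 0 is half open, then the shift along the tool's x, y, z scaled (see below), then the turn about the tool's z scaled (see below). In form: [[grip, x, y, z, spin], ...]. A call has 1 to 12 rows; each row is the pose to reach, as a shift and turn from the pose commanded when the call began, along the tool's axes at that moment; what a row does not reach only later rows make up. The controller multiplies each number of a shift by 0.2 m and each number of a turn by 0.5 rad. A row lasts 1/8 s, in which the tool goes at most 62.5 mm and 10.7 degrees, less where a joint would pass 70% of its speed; a pose out of reach is approached as far as the arm can. A call with a number of a shift or a turn outside -1 to 1 is refused whole. A call with a gripper value outside its range is refused whole. The fingers move at their own pace and stop on an object; "force" is the grip in N (left out, the last holds). Time passes only in rows, so rows that repeat a pose let the fingers close. It gives the time, the measured TCP pose, the force and the opening at its end, in the units of the state.
- arm.get_state(): the state, without advancing time (a new reading comes with each control period).
- optics.capture(name): name is "scene" or "side" or "wrist"; returns the picture (400x640x3 uint8, red, green, blue); there is no depth.
- optics.camera_info(name): a dict with "intrinsics" (3x3 intrinsics, pixels), "R" (3x3) and "t" (3): a world point X has camera coordinates R X + t. Camera axes: x right, y down, z forward; pixel columns grow to the right and rows downward; lengths in m; the calibration is good to about 2 mm. A picture is of the moment at which its call begins: read the wrist's pose just before it. camera_info takes no time and is no camera call; for the wrist camera it gives the pose at the moment of the call.
- arm.finish_job(): hands the job in, once; it reports no verdict.
Trained networks look in the newest picture that a camera, given by its name, has taken for a name from the list of things; names that differ only in an ending like _2 or _b are one class to them, and where a whole thing is asked for, a point or a joint stands for the part that bears it (a point fixed in the world has none). Each returns a list of dicts, best first, with "confidence" (0 to 1); they miss things now and then, are a little off and sometimes report something else, mostly with a low value. They report only what shows in the picture. A call takes as long as a camera call.
- look_for(camera, label): "xyz" ([x, y, z] in m, in the coordinates of the camera as it stood for that picture, good to about 4 mm: the middle of the surface that is visible of it).
- place_of(camera, label): "xyz" ([x, y, z] in m, in the coordinates of the camera as it stood for that picture, good to about 4 mm: a listed point, or the origin of a listed thing).
The state is a dict: "clock": time; "joint_pos": joint angles; "qvel": joint speeds; "tau": joint torques, N m; "tcp_pos": TCP position; "orientation": TCP orientation; "contact_force": force on the tool from outside, world axes, zero at the start; "torque": the same for the moment, N m; "grip_width": finger opening in m.
Only numpy, scipy, OpenCV 4.12 (cv2) and the standard library are available. Lean on these libraries where they do the work, as an engineer would, in place of code of your own. Each camera call takes 0.05 s, during which the arm holds its last target.

## Task

Pick the large knobbed cap out of the parts bin and press it squarely onto the upright stud of the valve block until it clicks over the sprung balls; keep pressing after the click so that the rubber sealing ring under the cap is squeezed at least half of the way down. Finish while still holding the cap by its knob and pressing it down: do not let go or ease off. Leave the other parts in the bin, and do not push around the carton, the tin or the pot on the bench.

Things in the scene. Friction and masses are not known exactly. Their poses are not given: they have to be found in the camera images.
- cap: The cap to fit: grey plastic, about 50 g, loose, standing mouth down in the bin. Round skirt 44 mm across, 32 mm tall, open below; on its flat top a round knob 24 mm across, 28 mm tall, to grip from above. A lip 4 mm high inside the mouth leaves a 29 mm hole; the bore above is 37 mm wide, its ceiling 28 mm above the mouth. Origin: centre of the mouth, at its underside; z up its axis.
- stud_seat (a point): Point on the stud's axis at the height of the top face of the unpressed sealing ring, 70 mm above the bench; z up. The cap's underside first touches the ring here, and lies here or up to 1 mm lower when just clicked on.
- stud_tip (a point): Top centre of the stud, 22 mm above stud_seat: a fixed steel post 26 mm thick, its top 8 mm tapering to 16 mm. Three sprung balls stand out to 34 mm across, centred 8.4 mm above stud_seat. The cap's lip meets them with its underside about 13 mm above stud_seat; pushing past takes roughly 9 N, then the force drops (the click) and the balls pull the lip down below them.
- seal (a joint): The black rubber sealing ring, 44 mm across, round the foot of the stud: 0 unpressed, grows as it is pressed down, 0.0045 m at its hard stop. It springs back at about 2.5 N per mm (11 N to reach the stop) and begins to be squeezed as the cap clicks. Pressing it against its stop is fine.
- block: Valve block: aluminium, 110 x 85 mm, on a dark steel base plate 150 x 110 x 10 mm; its top is 56 mm above the bench. Fixed; the stud stands in the middle of its top. Origin: centre of the underside, z up, x along the longer side. It may be on the robot's left or right, the bin on the other side.
- bin_in (a point): Centre of the inner floor of the fixed black open bin (180 x 250 mm outside, 50 mm tall, walls and floor 4 mm thick); x across its 180 mm side. Six parts stand in it, roughly 70 to 90 mm apart, in any order.
- small_cap: A smaller knobbed grey cap that does not fit, 28 mm in diameter, 42 mm tall with its knob. Origin: centre of its underside. Stays in the bin.
- sleeve: Grey plastic sleeve open at both ends, 44 mm in diameter, 32 mm tall, no knob. Origin: centre of its underside. Stays in the bin.
- bolt: Short steel hexagon bolt standing on its head, 30 mm across, 42 mm tall. Origin: centre of its underside. Stays in the bin.
- union: Steel hexagon union, 34 mm across, 42 mm tall. Origin: centre of its underside. Stays in the bin.
- foot: Machine foot: black rubber disc 48 mm in diameter and 10 mm thick with an upright 12 mm steel stem, 32 mm tall in all. Origin: centre of its underside. Stays in the bin.
- carton: Bystander: cardboard carton 70 x 100 x 65 mm beyond the work. Origin: centre of its underside.
- tin: Bystander: plain steel tin 62 mm in diameter, 85 mm tall, between the bin and the block. Origin: centre of its underside.
- pot: Bystander: white open plastic pot 70 mm in diameter, 60 mm tall, beyond the work on the left. Origin: centre of its underside.

How it is judged:
On the way, in this order (a step that is already met when the one before it is completed fails the run):
1. the large cap is lifted out of the bin in the gripper (height (world z) of cap above 0.055 m and contact force between the fingers and cap above 0.5 N and horizontal distance between cap and stud_seat above 0.05 m), for 0.1 s.
2. the cap has clicked over the balls of the stud (horizontal distance between cap and stud_seat below 0.003 m and angle between cap's own z axis and vertical below 0.1 rad and z of cap in the frame of stud_seat below 0.001 m), for 0.1 s.
At the end, for the whole second after the job is handed in: Through the last second the cap is on the stud (axis within 3 mm, tilt under 0.1 rad, underside 1.5 mm or more below stud_seat), still, the fingers bearing on it with over 1 N, the sealing ring squeezed over 2 mm; the other five parts lie within 160 mm of the bin centre (horizontal distance between cap and stud_seat below 0.003 m and angle between cap's own z axis and vertical below 0.1 rad and z of cap in the frame of stud_seat below -0.0015 m and value of joint seal above 0.002 m and contact force between the fingers and cap above 1 N and linear speed of cap below 0.02 m/s and horizontal distance between each of small_cap, sleeve, bolt, union, foot and bin_in below 0.16 m); the arm keeps its last pose, push and grip.
It fails at once if the carton is pushed more than 30 mm from its place (distance of carton from where it was at the start of the episode above 0.03 m).
It fails at once if the tin is pushed more than 30 mm from its place (distance of tin from where it was at the start of the episode above 0.03 m).
It fails at once if the pot is pushed more than 30 mm from its place (distance of pot from where it was at the start of the episode above 0.03 m).
It also fails if it takes over 48 s, if anything falls off the work surface, if the arm or the gripper's body presses on something with over 40 N, if the wrist force passes 120 N, or if a joint passes its speed limit or range.

## Working session

There is one attempt and no reset: what is moved stays moved. The work goes in short steps, Python scripts to look and compute and a tool call to move; the robot and the scene stay as the last step left them, time stands still between calls to the robot, and variables do not carry over. Pictures are saved under pics/ and viewed, and the job is handed in when it is done.

Besides the shell and the picture viewer there is one more tool, called after "Emit:" as a command line: name --pt "numbers of a row" for each row, then --argument value for the rest. jog_arm: Moves the arm, as the interface text tells. Its arguments: {"type":"object","properties":{"increments":{"type":"array"},"force":{"type":"number"}},"required":["increments"]}

```bash
ls; mkdir -p pics
cat > h.py <<'E'
from cell import arm, optics, look_for, place_of
import numpy as np, cv2
def snap(cam,name):
    im=optics.capture(cam); cv2.imwrite(f'pics/{name}.png',im[:,:,::-1]); return im
def world(cam,p,info=None):
    i=info or optics.camera_info(cam); return np.array(i['R']).T@(np.array(p)-np.array(i['t']))
E
python3 - <<'E'
from h import *
np.set_printoptions(precision=4,suppress=True)
s=arm.get_state(); print({k:np.round(v,4) for k,v in s.items()})
for c in ['scene','side']:
    snap(c,c+'0'); print(c)
    for l in ['cap','stud_seat','stud_tip','bin_in','tin','small_cap','carton','pot']:
        r=place_of(c,l)
        print(l,[(round(d['confidence'],2),world(c,d['xyz'])) for d in r[:3]])
snap('wrist','wrist0'); print(optics.camera_info('wrist'), arm.get_state()['clock'])
E
```

```text
pics
{'clock': np.float64(0.0), 'joint_pos': array([ 1.0244,  0.2592,  0.0207,  1.3337, -0.    ,  1.4182]), 'qvel': array([ 0.002 ,  0.0008,  0.0002,  0.0003, -0.0004,  0.0003]), 'tau': array([ -0.0004, -55.5643,  34.453 ,   0.0137,  -0.0002,   0.    ]), 'tcp_pos': array([0.2109, 0.5076, 0.2307]), 'orientation': array([ 0.0003,  0.8318,  0.5551, -0.0006]), 'contact_force': array([-0.9903,  0.3142, -0.2863]), 'torque': array([-0.0129,  0.0276, -0.0062]), 'grip_width': np.float64(0.0854)}
scene
cap [(0.43, array([0.7427, 0.2088, 0.0014])), (0.21, array([ 0.5065, -0.2097,  0.0006]))]
stud_seat [(0.74, array([0.4871, 0.264 , 0.0734])), (0.19, array([ 0.7393,  0.0139, -0.0031]))]
stud_tip [(0.91, array([0.483 , 0.2672, 0.0909]))]
bin_in [(0.58, array([ 0.5081, -0.2083,  0.002 ])), (0.19, array([ 0.5432, -0.1979,  0.0044]))]
tin [(0.8, array([0.4417, 0.0058, 0.0006]))]
small_cap [(0.62, array([ 0.4694, -0.2178, -0.0016]))]
carton [(0.75, array([ 0.7403,  0.0148, -0.0016]))]
pot [(0.61, array([ 0.7418,  0.204 , -0.0009]))]
side
cap [(0.78, array([ 0.4546, -0.1408,  0.0034]))]
stud_seat [(0.
[... 154 characters left out ...]
, -0.1422,  0.0026])), (0.29, array([ 0.5699, -0.2799,  0.0061]))]
bin_in [(0.75, array([ 0.5059, -0.2119,  0.0066])), (0.43, array([ 0.4716, -0.2158,  0.0087]))]
tin [(0.68, array([ 0.4444,  0.0065, -0.0038]))]
small_cap [(0.53, array([ 0.4685, -0.2153,  0.0064]))]
carton [(0.74, array([0.7443, 0.0193, 0.0003])), (0.24, array([ 0.5375, -0.1249,  0.0056]))]
pot [(0.78, array([0.7422, 0.2114, 0.0002]))]
{'intrinsics': array([[276.6103,   0.    , 319.1881],
       [  0.    , 276.6103, 202.1092],
       [  0.    ,   0.    ,   1.    ]]), 'R': array([[ 0.384 ,  0.9233, -0.0002],
       [ 0.8783, -0.3653,  0.3085],
       [ 0.2848, -0.1186, -0.9512]]), 't': array([-0.5491, -0.0396,  0.3803])} 0.95
```

View pics/scene0.png

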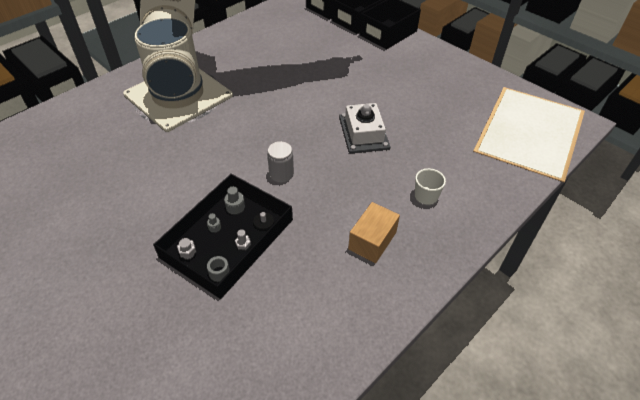

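View pics/side0.png

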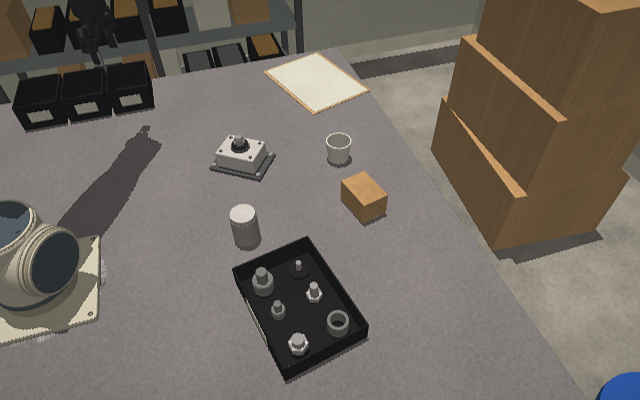

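View pics/wrist0.png

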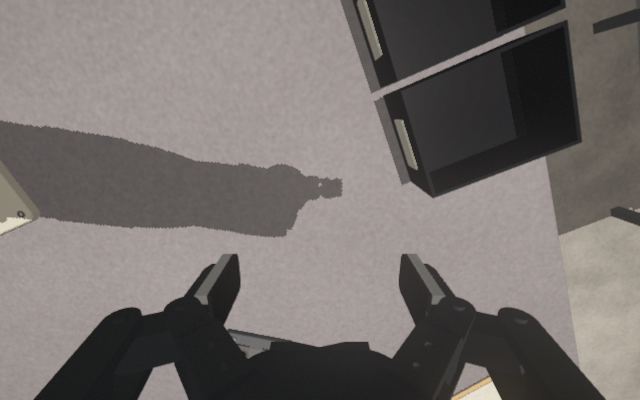

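The cap is at scene (234,200) and side (263,280), which matches the 0.78 hit near (0.455, -0.141). The stud is at scene (366,113), and the tin sits between the bin and the block. I'll move high, in three straight legs, to hover over the cap.

Emit:
jog_arm --pt "1 -0.21 0.2 0 0" --pt "1 -0.42 0.4 0 0" --pt "1 -0.63 0.6 0 0" --pt "1 -0.84 0.79 0 0" --pt "1 -0.84 0.79 0 0"

```text
clock: 1.58
tcp_pos: [0.2935, 0.2894, 0.2317]
orientation: [0.0, 0.833, 0.553, 0.0]
contact_force: [0.0, 0.9, -0.7]
grip_width: 0.0853
```

Emit:
jog_arm --pt "1 -0.21 0.2 0 0" --pt "1 -0.42 0.4 0 0" --pt "1 -0.63 0.6 0 0" --pt "1 -0.84 0.79 0 0" --pt "1 -0.84 0.79 0 0"

```text
clock: 2.2
tcp_pos: [0.3753, 0.0738, 0.2313]
orientation: [0.0, 0.833, 0.553, 0.0]
contact_force: [-0.2, 0.4, -0.4]
grip_width: 0.0854
```

Emit:
jog_arm --pt "0.5 -0.21 0.2 0 0" --pt "0.2 -0.42 0.4 0 0" --pt "0.1 -0.63 0.6 0 0" --pt "0.1 -0.84 0.79 0 0" --pt "0.1 -0.84 0.79 0 0" --pt "0.1 -0.84 0.79 0 0"

```text
clock: 2.95
tcp_pos: [0.4556, -0.1381, 0.231]
orientation: [-0.001, 0.832, 0.555, -0.0]
contact_force: [0.7, 1.1, -0.2]
grip_width: 0.0469
```

Run:
```python
from h import *
np.set_printoptions(precision=4,suppress=True)
i=optics.camera_info('wrist'); snap('wrist','wrist1')
for l in ['cap','small_cap','foot']:
    print(l,[(round(d['confidence'],2),world('wrist',d['xyz'],i)) for d in place_of('wrist',l)[:3]])
s=arm.get_state(); print(s['tcp_pos'],s['clock'])
# project points for the cap base/top at hypothesised place
K=np.array(i['intrinsics'])
for z in (0.036,0.064):
    p=np.array(i['R'])@np.array([0.4546,-0.1408,z])+i['t']; q=K@p; print(z,q[:2]/q[2], 0.012*K[0,0]/p[2])
```

```text
cap []
small_cap [(0.88, array([ 0.467 , -0.2171,  0.0021]))]
foot [(0.66, array([0.7462, 0.2058, 0.0022]))]
[ 0.4553 -0.138   0.2316] 3.15
0.036 [317.5173 179.5449] 9.600100341888922
0.064 [317.3863 185.1261] 10.401599997591083
```

View pics/wrist1.png

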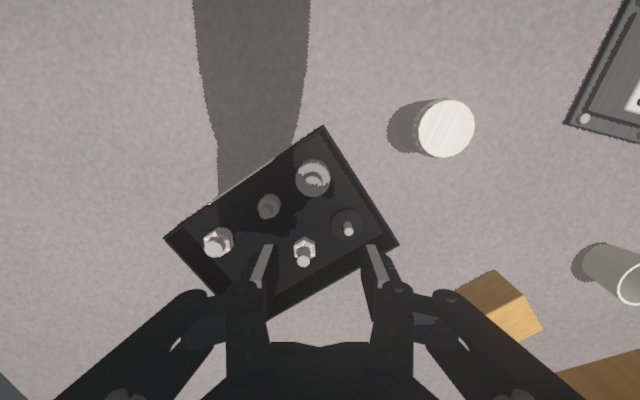

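The cap is at wrist pixel (313,177), the small cap at (269,206), the foot at (347,225) and the union/bolt at (304,250) and (217,242). I'll zoom in for a precise centre.

Run:
```python
import cv2,numpy as np
im=cv2.imread('pics/wrist1.png')
c=im[145:215,278:348]; c=cv2.convertScaleAbs(c,alpha=1.6,beta=20)
cv2.imwrite('pics/wrist1z.png',cv2.resize(c,None,fx=8,fy=8,interpolation=cv2.INTER_CUBIC))
s=cv2.imread('pics/side0.png')[250:310,230:300]
cv2.imwrite('pics/side0z.png',cv2.resize(s,None,fx=8,fy=8,interpolation=cv2.INTER_CUBIC))
```

```text
(no output)
```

View pics/wrist1z.png

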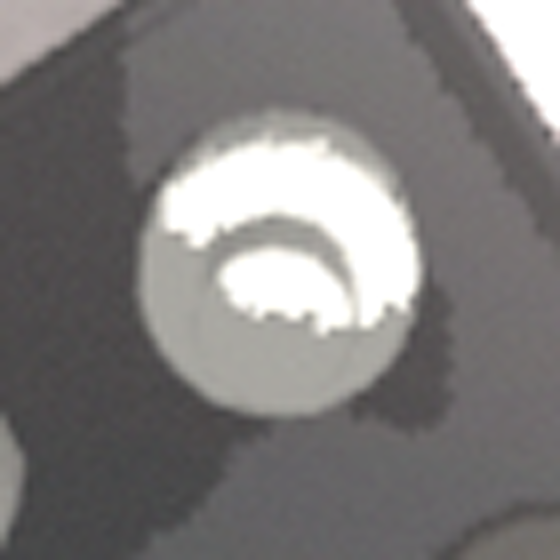

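Emit:
jog_arm --pt "0.1 -0.042 0.005 0.1 0" --pt "0.1 -0.042 0.005 0.3 0" --pt "0.1 -0.042 0.005 0.5 0" --pt "0.1 -0.042 0.005 0.65 0" --pt "0.1 -0.042 0.005 0.65 0"

```text
clock: 3.78
tcp_pos: [0.4519, -0.1462, 0.1001]
orientation: [-0.002, 0.831, 0.556, -0.001]
contact_force: [-0.3, 0.5, 1.3]
grip_width: 0.0468
```

Run:
```python
from h import *
np.set_printoptions(precision=4,suppress=True)
i=optics.camera_info('wrist'); snap('wrist','wrist2')
print('cap',[(round(d['confidence'],2),world('wrist',d['xyz'],i)) for d in place_of('wrist','cap')[:3]])
s=arm.get_state(); print(s['tcp_pos'],s['clock'])
K=np.array(i['intrinsics'])
for z in (0.036,0.064):
    p=np.array(i['R'])@np.array([0.453,-0.1462,z])+i['t']; q=K@p; print(z,q[:2]/q[2], 0.012*K[0,0]/p[2])
```

```text
cap [(0.63, array([ 0.4547, -0.1459,  0.0051]))]
[ 0.4535 -0.1472  0.1023] 3.875
0.036 [320.7294 218.3141] 14.983461511320627
0.064 [320.949  232.6665] 17.03356678158075
```

View pics/wrist2.png

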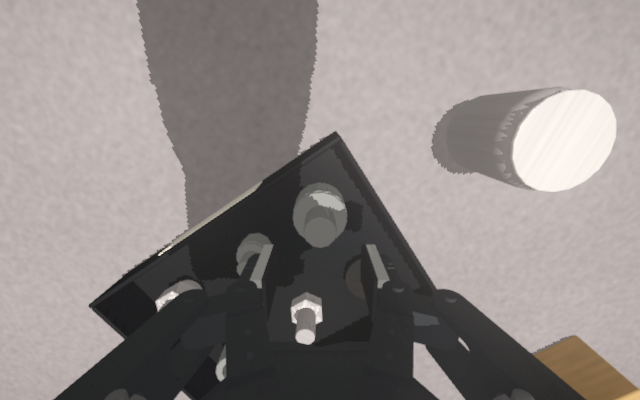

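The knob top is at (320,232), where I predicted it. I'll narrow the jaws a little for wall clearance, go down and grip.

Emit:
jog_arm --pt "-0.12 0 0 0 0" --pt "-0.12 0 0 0 0" --pt "-0.12 0 0 0.1 0" --pt "-0.12 0 0 0.2 0" --pt "-0.12 0 0 0.27 0" --pt "-0.12 0 0 0.305 0" --pt "-0.12 0 0 0.305 0" --force 50

```text
clock: 4.75
tcp_pos: [0.4531, -0.1475, 0.0402]
orientation: [-0.0, 0.832, 0.555, -0.0]
contact_force: [-1.0, -0.4, -0.6]
grip_width: 0.0375
```

Emit:
jog_arm --pt "-1 0 0 0 0" --pt "-1 0 0 0 0" --pt "-1 0 0 0 0" --pt "-1 0 0 0 0" --force 60

```text
clock: 5.25
tcp_pos: [0.4535, -0.1478, 0.0408]
orientation: [0.001, 0.832, 0.555, 0.0]
contact_force: [0.1, 0.1, 6.3]
grip_width: 0.0218
```

Run:
```python
from h import *
s=arm.get_state(); print(s['tcp_pos'],s['contact_force'],s['torque'],s['grip_width'])
a=snap('wrist','wrist3'); b=optics.capture('side')[230:330,210:320]
b=cv2.resize(b,None,fx=4,fy=4); a2=cv2.resize(a[150:400,180:460],None,fx=1.2,fy=1.2)
h=max(a2.shape[0],b.shape[0]); o=np.zeros((h,a2.shape[1]+b.shape[1],3),np.uint8); o[:a2.shape[0],:a2.shape[1]]=a2; o[:b.shape[0],a2.shape[1]:]=b
cv2.imwrite('pics/grip3.png',o[:,:,::-1])
```

```text
[ 0.45347907 -0.1477655   0.04080562] [0.09080286 0.13016666 6.27581744] [ 0.02017599  0.12405257 -0.01805153] 0.021839014434592404
```

View pics/grip3.png

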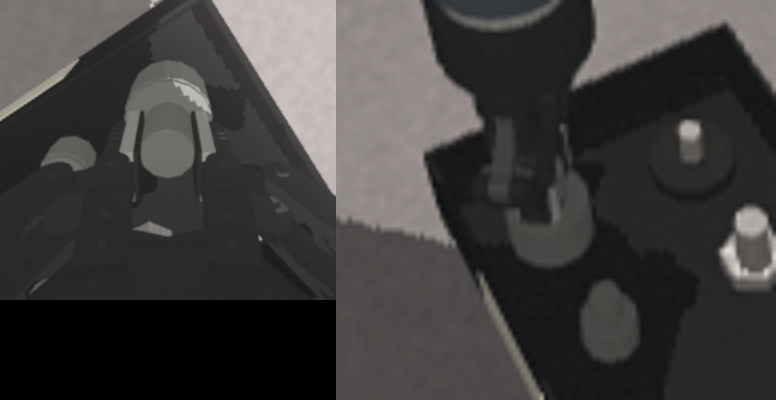

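The knob is between both pads. Now lifting.

Emit:
jog_arm --pt "-1 0 0 -0.05 0" --pt "-1 0 0 -0.2 0" --pt "-1 0 0 -0.4 0" --pt "-1 0 0 -0.6 0" --pt "-1 0 0 -0.8 0" --pt "-1 0 0 -0.8 0" --pt "-1 0 0 -0.8 0"

```text
clock: 6.22
tcp_pos: [0.4527, -0.1474, 0.1998]
orientation: [-0.0, 0.832, 0.555, -0.0]
contact_force: [0.5, 0.5, -1.9]
grip_width: 0.0221
```

Run:
```python
from h import *
np.set_printoptions(precision=4,suppress=True)
s=arm.get_state(); print(s['tcp_pos'],s['contact_force'],s['torque'],s['grip_width'],s['clock'])
i=optics.camera_info('wrist'); snap('wrist','wrist4'); 
print('cap',[(round(d['confidence'],2),world('wrist',d['xyz'],i)) for d in place_of('wrist','cap')[:3]])
b=optics.capture('side')
print('cap',[(round(d['confidence'],2),world('side',d['xyz'])) for d in place_of('side','cap')[:3]])
cv2.imwrite('pics/side4.png',cv2.resize(b[130:330,180:380],None,fx=3,fy=3)[:,:,::-1])
```

```text
[ 0.4527 -0.1474  0.1998] [ 0.5224  0.4539 -1.8621] [0.0188 0.0334 0.0068] 0.022112591870602386 6.225
cap [(0.65, array([ 0.455 , -0.1445,  0.163 ]))]
cap [(0.8, array([ 0.4528, -0.1422,  0.1625]))]
```

View pics/side4.png

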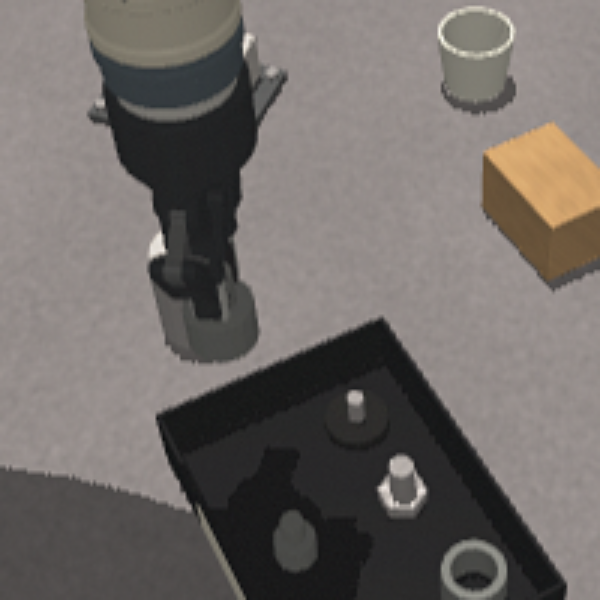

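View pics/wrist4.png

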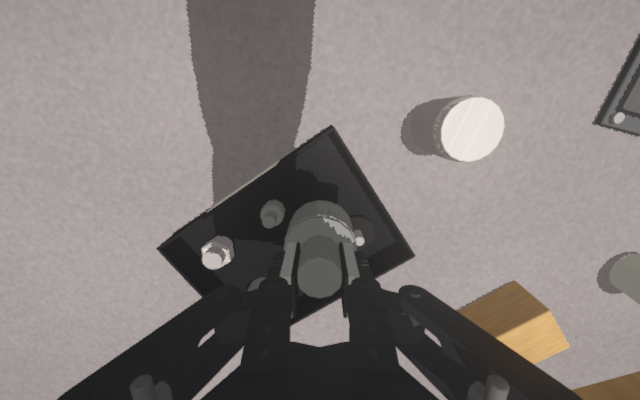

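The cap is held upright; its mouth is at z≈0.163, about 36.5 mm below the TCP. Next I'll go to where the wrist camera looks straight down on the stud, with the TCP about 80 mm beyond it.

Emit:
jog_arm --pt "-1 0.25 -0.03 0 0" --pt "-1 0.5 -0.06 0 0" --pt "-1 0.75 -0.09 0 0" --pt "-1 0.98 -0.12 0 0" --pt "-1 0.98 -0.12 0 0"

```text
clock: 7.05
tcp_pos: [0.5062, 0.0452, 0.1994]
orientation: [-0.001, 0.831, 0.557, -0.0]
contact_force: [-0.0, -0.1, -0.9]
grip_width: 0.0226
```

Emit:
jog_arm --pt "-1 0.25 -0.03 0 0" --pt "-1 0.5 -0.06 0 0" --pt "-1 0.75 -0.09 0 0" --pt "-1 0.98 -0.12 0 0" --pt "-1 0.98 -0.12 0 0" --pt "-1 0.98 -0.12 0 0"

```text
clock: 7.8
tcp_pos: [0.559, 0.232, 0.1996]
orientation: [-0.0, 0.832, 0.555, -0.001]
contact_force: [0.2, -1.2, -1.1]
grip_width: 0.0224
```

Run:
```python
from h import *
np.set_printoptions(precision=4,suppress=True)
s=arm.get_state(); print(s['tcp_pos'],s['orientation'],s['contact_force'],s['torque'],s['grip_width'],s['clock'])
i=optics.camera_info('wrist'); snap('wrist','wrist5'); print(i)
for l in ['stud_seat','stud_tip','cap']:
    print(l,[(round(d['confidence'],2),world('wrist',d['xyz'],i)) for d in place_of('wrist',l)[:3]])
np.savez('w5.npz',K=i['intrinsics'],R=i['R'],t=i['t'])
```

```text
[0.559  0.232  0.1996] [-0.0001  0.8318  0.5551 -0.0008] [ 0.1713 -1.1679 -1.0949] [-0.0106 -0.0262  0.0214] 0.02239247236674414 7.8
{'intrinsics': array([[276.6103,   0.    , 319.1881],
       [  0.    , 276.6103, 202.1092],
       [  0.    ,   0.    ,   1.    ]]), 'R': array([[ 0.3842,  0.9233, -0.0014],
       [ 0.8787, -0.3651,  0.3076],
       [ 0.2835, -0.1194, -0.9515]]), 't': array([-0.4278, -0.4362,  0.2193])}
stud_seat [(0.74, array([0.4862, 0.2642, 0.0674])), (0.33, array([ 0.5093, -0.2099,  0.0017]))]
stud_tip [(0.96, array([0.49  , 0.2652, 0.0971]))]
cap [(0.93, array([0.5624, 0.2328, 0.1639]))]
```

View pics/wrist5.png

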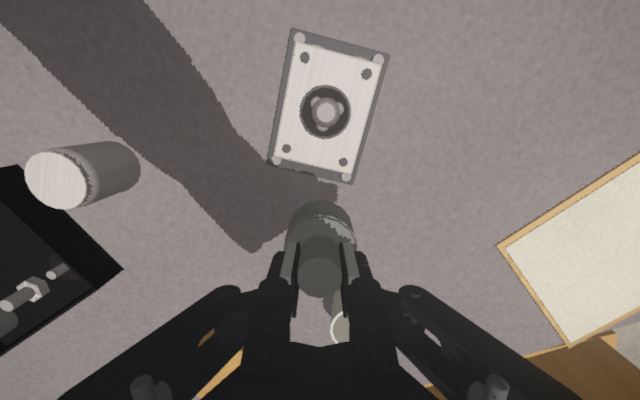

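The stud is at about (325,111), the held cap's skirt at (319,225) and its knob at (319,275). I'll measure the stud and cap centres precisely.

Run:
```python
import cv2,numpy as np
im=cv2.imread('pics/wrist5.png')
a=cv2.resize(im[76:146,290:360],None,fx=8,fy=8,interpolation=cv2.INTER_CUBIC)
b=cv2.resize(cv2.convertScaleAbs(im[190:300,275:365],alpha=1.5,beta=30),None,fx=5,fy=5,interpolation=cv2.INTER_CUBIC)[:560]
o=np.zeros((560,a.shape[1]+b.shape[1],3),np.uint8);o[:560,:560]=a;o[:b.shape[0],560:]=b
cv2.imwrite('pics/w5z.png',cv2.resize(o,None,fx=.78,fy=.78)); cv2.imwrite('pics/w5a.png',a)
w=np.load('w5.npz');K,R,t=w['K'],w['R'],w['t']
def pr(X):
    q=K@(R@np.array(X)+t); return q[:2]/q[2]
s=np.array([0.487,0.266])
for z,r in((0.092,.008),(.084,.013),(.07,.022)):
    pts=np.array([pr([s[0]+r*np.cos(a),s[1]+r*np.sin(a),z]) for a in np.linspace(0,6.28,60)])
    print(z,pr([*s,z]),pts.min(0),pts.max(0))
x=np.array([.3842,.9233]);y=np.array([.9233,-.3842])
c=np.array([.559,.232])
for z,r in((.1996-.0365+.032,.022),(.1996-.0365+.06,.012)):
    pts=np.array([pr([c[0]+r*np.cos(a),c[1]+r*np.sin(a),z]) for a in np.linspace(0,6.28,60)])
    print(z,pr([*c,z]),pts.min(0),pts.max(0))
```

```text
0.092 [324.6924033 112.5296408] [315.4094903  102.65966817] [333.98677247 122.19389787]
0.084 [324.5346356  112.53435716] [309.91696299  96.89882542] [339.16994505 127.66323446]
0.07 [324.28085575 112.54194374] [300.80217383  87.1890374 ] [347.77422292 136.59464203]
0.1951 [320.63644254 253.06163262] [283.6175901  218.53413437] [357.63828811 284.8466715 ]
0.2231 [320.83677699 280.20086334] [296.76072065 258.80512618] [344.92191778 300.4715767 ]
```

View pics/w5z.png

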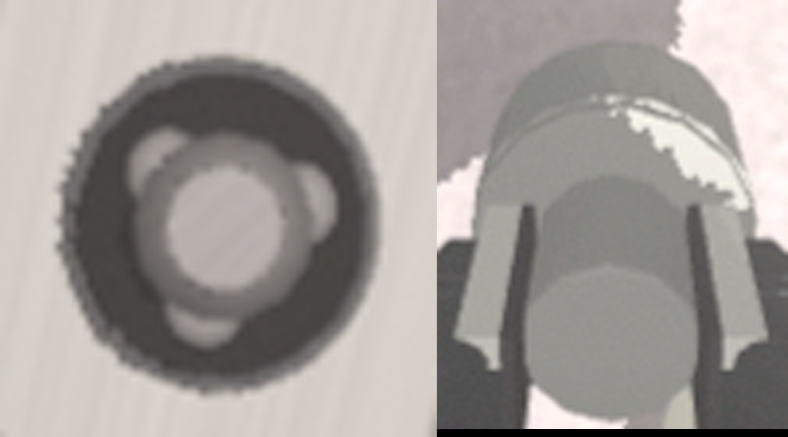

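Run:
```python
import numpy as np
from scipy.optimize import least_squares
w=np.load('w5.npz');K,R,t=w['K'],w['R'],w['t']
np.set_printoptions(precision=2,suppress=True)
X=np.array([.3842,.9233,0]);Y=np.array([.9233,-.3842,0]);Z=np.array([0,0,1.])
c0=np.array([.559,.232,.1996-.0365])
an=np.linspace(0,2*np.pi,181)
def ext(p,h,r):
    dx,dy,dz,th=p
    ax=Z*np.cos(th)+Y*np.sin(th); ay=Y*np.cos(th)-Z*np.sin(th)
    P=c0+dx*X+dy*Y+dz*Z+ax*h+r*np.outer(np.cos(an),X)+r*np.outer(np.sin(an),ay)
    q=(K@((P@R.T)+t).T).T; q=q[:,:2]/q[:,2:]
    return q.min(0),q.max(0)
obs=np.array([199.8,214,257.8,297.3,319.2,320.6,71.,44.1])
def f(p):
    a,_=ext(p,0,.022); b,B=ext(p,.032,.022); c,C=ext(p,.06,.012)
    return np.array([a[1],b[1],c[1],C[1],(c[0]+C[0])/2,(b[0]+B[0])/2,B[0]-b[0],C[0]-c[0]])
print(f([0,0,0,0])-obs)
for fr in (0,1):
    g=lambda p:(f([p[0],p[1],p[2],p[3]*fr])-obs)[:7]
    r=least_squares(g,[0,0,0,0],x_scale=[.001]*3+[.01]); print(r.x*1000,r.fun)
```

```text
[1.6  4.53 1.   3.19 1.64 0.05 3.07 4.09]
[-0.49 -0.09 -2.8   0.  ] [ 0.24  2.63 -2.   -0.43  0.66 -0.78  1.9 ]
[-0.49 -0.8  -4.24 32.19] [-1.05  2.7  -0.88 -0.71  0.66 -0.78  1.27]
```

Emit:
jog_arm --pt "-1 0.012 -0.2 0 0" --pt "-1 0.0245 -0.4 0 0" --pt "-1 0.0245 -0.4 0.15 0" --pt "-1 0.0245 -0.4 0.28 0" --pt "-1 0.0245 -0.4 0.28 0" --pt "-1 0.0245 -0.4 0.28 0"

```text
clock: 8.75
tcp_pos: [0.4877, 0.2678, 0.1454]
orientation: [0.0, 0.832, 0.555, 0.001]
contact_force: [0.1, -0.3, -0.9]
grip_width: 0.0219
```

Run:
```python
from h import *
np.set_printoptions(precision=4,suppress=True)
s=arm.get_state(); print(s['tcp_pos'],s['orientation'],s['contact_force'],s['torque'],s['clock'])
ims=[]
for c in ['side','scene']:
    b=optics.capture(c); i=optics.camera_info(c)
    print([(l,[(round(d['confidence'],2),world(c,d['xyz'])) for d in place_of(c,l)[:2]]) for l in ('cap',)])
    K=np.array(i['intrinsics'])
    for X in ([.487,.267,.092],[.487,.267,.07]):
        q=K@(np.array(i['R'])@np.array(X)+i['t']); q=q[:2]/q[2]; print(c,q)
    u,v=q.astype(int); ims.append(cv2.resize(b[v-60:v+30,u-45:u+45],(390,390),interpolation=cv2.INTER_CUBIC))
cv2.imwrite('pics/hov.png',np.hstack(ims)[:,:,::-1])
```

```text
[0.4877 0.2678 0.1454] [0.0001 0.832  0.5548 0.0006] [ 0.1351 -0.325  -0.86  ] [-0.0095  0.0005  0.0115] 8.75
[('cap', [(0.61, array([0.4885, 0.2738, 0.1108]))])]
side [237.9025 137.1778]
side [239.1139 143.7624]
[('cap', [(0.55, array([0.4836, 0.2677, 0.1078])), (0.35, array([ 0.5076, -0.2093,  0.0027]))])]
scene [365.7964 105.9452]
scene [365.1306 112.609 ]
```

View pics/hov.png

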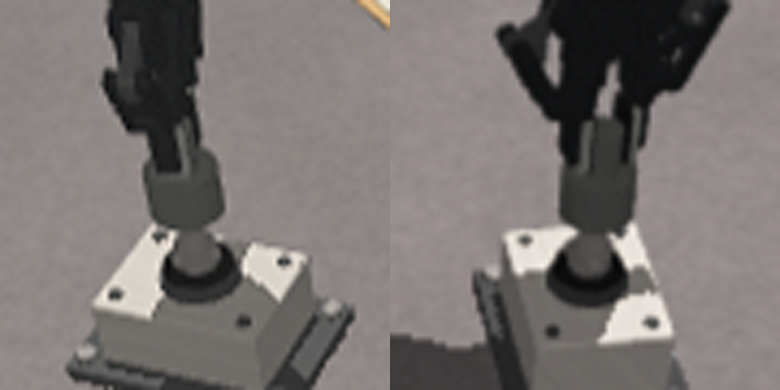

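The cap sits above the stud in both views, within about 1–2 mm. I'll go down slowly, checking lateral forces.

Emit:
jog_arm --pt "-1 0 0 0.03 0" --pt "-1 0 0 0.06 0" --pt "-1 0 0 0.085 0" --pt "-1 0 0 0.105 0" --pt "-1 0 0 0.105 0" --force 90

```text
clock: 9.57
tcp_pos: [0.487, 0.268, 0.1229]
orientation: [-0.0, 0.832, 0.555, -0.0]
contact_force: [-0.2, -0.7, -0.8]
grip_width: 0.021
```

Run:
```python
from h import *
np.set_printoptions(precision=4,suppress=True)
for k in range(3):
    s=arm.get_state(); print(s['tcp_pos'],s['contact_force'],s['torque'],s['clock'])
    if k==0: snap('side','s6')
    if k==1: snap('scene','c6')
```

```text
[0.487  0.268  0.1229] [-0.1923 -0.7332 -0.7891] [ 0.0586 -0.0089  0.0352] 9.575
[0.4872 0.2681 0.1231] [ 0.7865 -0.5223 -0.5468] [0.0346 0.0236 0.0141] 9.625
[0.4872 0.2681 0.1233] [0.4218 0.4899 0.2952] [ 0.0301 -0.0364  0.0103] 9.675
```

Emit:
jog_arm --pt "-1 0 0 0.007 0" --pt "-1 0 0 0.014 0" --pt "-1 0 0 0.02 0" --pt "-1 0 0 0.02 0"

```text
clock: 10.18
tcp_pos: [0.4874, 0.268, 0.1196]
orientation: [0.0, 0.832, 0.555, 0.0]
contact_force: [1.3, -1.9, 3.0]
grip_width: 0.0213
```

Emit:
jog_arm --pt "-1 0 0 0.005 0" --pt "-1 0 0 0.01 0" --pt "-1 0 0 0.01 0"

```text
clock: 10.55
tcp_pos: [0.4876, 0.2678, 0.1181]
orientation: [0.001, 0.832, 0.555, 0.001]
contact_force: [-1.0, -3.6, 7.2]
grip_width: 0.021
```

Run:
```python
from h import *
np.set_printoptions(precision=4,suppress=True)
for k in range(3):
    s=arm.get_state(); print(s['tcp_pos'],s['contact_force'],s['torque'],s['clock'])
    snap('side','s7')
```

```text
[0.4876 0.2678 0.1181] [-0.9705 -3.5906  7.2181] [-0.9819  0.0007  0.029 ] 10.55
[0.4876 0.2677 0.118 ] [ 0.9143 -3.4489  6.8253] [-0.9488 -0.0242  0.02  ] 10.6
[0.4876 0.2677 0.118 ] [-0.0916 -3.9538  7.6191] [-0.943   0.0069  0.0565] 10.65
```

The lateral force is -3.6 N in y, so the cap is slightly too far toward +y. I'll back off 1.5 mm and shift about 1.2 mm toward -y.

Emit:
jog_arm --pt "-1 0 0 -0.0075 0" --pt "-1 -0.0055 0.0025 -0.0075 0" --pt "-1 -0.0055 0.0025 0 0" --pt "-1 -0.0055 0.0025 0 0"

```text
clock: 11.2
tcp_pos: [0.4876, 0.267, 0.1178]
orientation: [0.0, 0.832, 0.555, 0.001]
contact_force: [0.5, -1.7, 7.6]
grip_width: 0.0215
```

Run:
```python
from h import *
np.set_printoptions(precision=4,suppress=True)
for k in range(3):
    s=arm.get_state(); print(s['tcp_pos'],s['contact_force'],s['torque'],s['clock'])
    optics.capture('side')
```

```text
[0.4876 0.267  0.1178] [ 0.4778 -1.7301  7.5746] [-0.3996 -0.1563 -0.0194] 11.2
[0.4876 0.267  0.1178] [ 0.6439 -1.4107  7.0252] [-0.4162 -0.0985 -0.0365] 11.25
[0.4876 0.267  0.1177] [ 0.2475 -1.9648  7.4857] [-0.4084 -0.0541  0.0099] 11.3
```

Emit:
jog_arm --pt "-1 0 0 -0.0075 0" --pt "-1 -0.004 0.0017 -0.0075 0" --pt "-1 -0.004 0.0017 0 0" --pt "-1 -0.004 0.0017 0 0"

```text
clock: 11.85
tcp_pos: [0.4877, 0.2664, 0.1179]
orientation: [-0.0, 0.832, 0.555, 0.001]
contact_force: [0.7, -0.4, 7.2]
grip_width: 0.0213
```

Run:
```python
from h import *
np.set_printoptions(precision=4,suppress=True)
for k in range(3):
    s=arm.get_state(); print(s['tcp_pos'],s['contact_force'],s['torque'],s['clock'])
    optics.capture('side')
```

```text
[0.4877 0.2664 0.1179] [ 0.6692 -0.3976  7.2178] [-0.0077 -0.1522 -0.0173] 11.85
[0.4877 0.2664 0.1179] [ 0.781  -0.7983  8.273 ] [-0.0025 -0.1505  0.027 ] 11.9
[0.4877 0.2664 0.1179] [0.6591 0.3106 7.8197] [-0.0619 -0.2166 -0.0425] 11.95
```

Lateral force is now near zero, with about 7.5 N vertical from the balls. Pressing through.

Emit:
jog_arm --pt "-1 0 0.001 0.005 0" --pt "-1 0 0.001 0.01 0" --pt "-1 0 0.001 0.015 0" --pt "-1 0 0.001 0.02 0" --pt "-1 0 0.001 0.025 0" --pt "-1 0 0.001 0.025 0"

```text
clock: 12.75
tcp_pos: [0.4873, 0.2662, 0.1118]
orientation: [-0.0, 0.832, 0.555, -0.0]
contact_force: [2.5, 1.9, -1.8]
grip_width: 0.021
```

Emit:
jog_arm --pt "-1 0 0 0.005 0" --pt "-1 0 0 0.01 0" --pt "-1 0 0 0.015 0" --pt "-1 0 0 0.015 0"

```text
clock: 13.25
tcp_pos: [0.487, 0.2658, 0.1084]
orientation: [-0.0, 0.832, 0.555, -0.001]
contact_force: [3.8, 3.2, -10.5]
grip_width: 0.0215
```

It clicked: the force reversed to -10.5 N as the balls pull the lip down. I'll keep pressing and ease the side force slightly.

Emit:
jog_arm --pt "-1 0.003 0.0015 0.005 0" --pt "-1 0.003 0.0015 0.01 0" --pt "-1 0.003 0.0015 0.015 0" --pt "-1 0.003 0.0015 0.02 0" --pt "-1 0.003 0.0015 0.02 0"

```text
clock: 13.88
tcp_pos: [0.4879, 0.2663, 0.1057]
orientation: [0.0, 0.832, 0.555, 0.0]
contact_force: [-2.0, 0.5, 3.5]
grip_width: 0.0211
```

Run:
```python
from h import *
np.set_printoptions(precision=4,suppress=True)
for k in range(2):
    s=arm.get_state(); print(s['tcp_pos'],s['orientation'],s['contact_force'],s['torque'],s['clock'])
    optics.capture('side')
```

```text
[0.4879 0.2663 0.1057] [0.0001 0.8318 0.5551 0.0002] [-1.9947  0.5191  3.5066] [-0.0463  0.4099 -0.0422] 13.875
[0.4879 0.2663 0.1056] [0.0001 0.8318 0.5551 0.0001] [-2.2837  0.1731  1.7988] [-0.0674  0.3259 -0.0275] 13.925
```

Emit:
jog_arm --pt "-1 -0.0005 -0.0013 0.005 0" --pt "-1 -0.0005 -0.0013 0.01 0" --pt "-1 -0.0005 -0.0013 0.015 0" --pt "-1 -0.0005 -0.0013 0.015 0"

```text
clock: 14.48
tcp_pos: [0.4879, 0.2664, 0.1029]
orientation: [0.0, 0.832, 0.555, 0.001]
contact_force: [-2.7, -0.6, 8.7]
grip_width: 0.0209
```

Emit:
jog_arm --pt "-1 0 0 0.005 0" --pt "-1 0 0 0.01 0" --pt "-1 0 0 0.01 0" --pt "-1 0 0 0.01 0"

```text
clock: 14.98
tcp_pos: [0.4881, 0.2665, 0.1018]
orientation: [0.0, 0.832, 0.555, 0.001]
contact_force: [-3.6, -0.7, 16.7]
grip_width: 0.0213
```

Emit:
jog_arm --pt "-1 0 -0.001 0.005 0" --pt "-1 0 -0.001 0.01 0" --pt "-1 0 -0.001 0.01 0" --pt "-1 0 -0.001 0.01 0"

```text
clock: 15.48
tcp_pos: [0.4881, 0.2666, 0.101]
orientation: [0.001, 0.832, 0.555, 0.002]
contact_force: [-6.8, -2.4, 27.4]
grip_width: 0.0214
```

Run:
```python
from h import *
np.set_printoptions(precision=4,suppress=True)
ims=[]
for c in ['side','scene']:
    s=arm.get_state(); print(s['tcp_pos'],s['orientation'],s['contact_force'],s['torque'],s['grip_width'],s['clock'])
    b=optics.capture(c); i=optics.camera_info(c)
    print([(round(d['confidence'],2),world(c,d['xyz'])) for d in place_of(c,'cap')[:2]])
    K=np.array(i['intrinsics']); q=K@(np.array(i['R'])@np.array([.487,.267,.07])+i['t']); u,v=(q[:2]/q[2]).astype(int)
    ims.append(cv2.resize(b[v-60:v+30,u-45:u+45],(390,390),interpolation=cv2.INTER_CUBIC))
cv2.imwrite('pics/fin.png',np.hstack(ims)[:,:,::-1])
snap('scene','scene_fin')
```

```text
[0.4881 0.2666 0.101 ] [0.0007 0.8317 0.5552 0.0018] [-6.7506 -2.4171 27.3768] [-0.8617  1.6132  0.032 ] 0.02136911313820079 15.475
[(0.71, array([0.4837, 0.2726, 0.0645]))]
[0.4881 0.2666 0.101 ] [0.0007 0.8317 0.5552 0.0018] [-7.5736 -1.9985 27.4205] [-0.8722  1.6421  0.0081] 0.02127723739453289 15.575
[(0.79, array([0.4823, 0.2673, 0.0602]))]
```

View pics/fin.png

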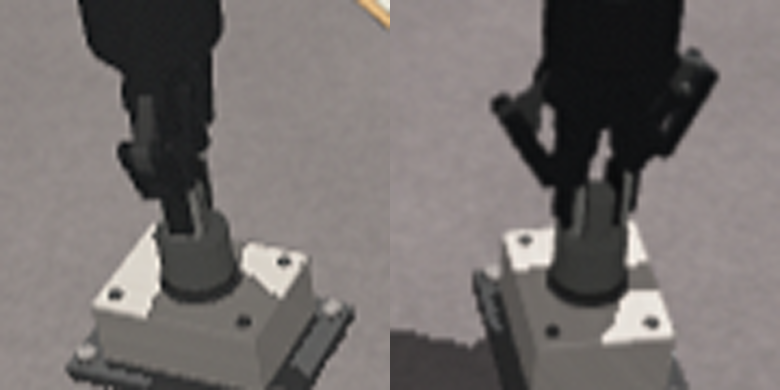

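View pics/scene_fin.png

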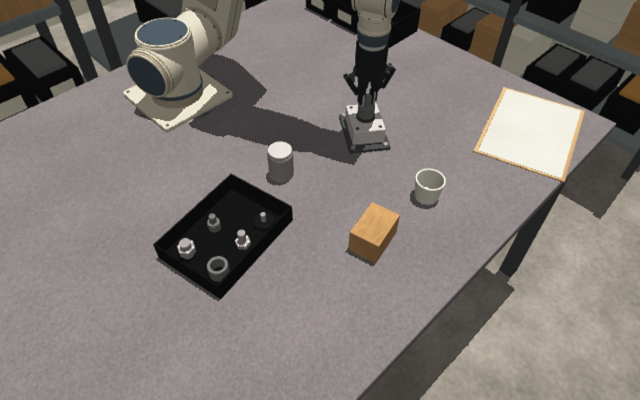

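The cap is down flush over the ring in both crops (side ~(200,285), scene ~(590,285)). The force is a steady 27 N at TCP z 0.101, which puts the mouth at about 0.0645 and the ring at its stop. The five other parts, tin, carton and pot are where they were. Handing in.

```bash
python3 -c "
from h import *
print(arm.finish_job()); print(arm.get_state()['clock'],arm.get_state()['contact_force'])"
```

```text
the job is handed in; nothing more can be done
None
the job is handed in; nothing more can be done
```

I lifted the large cap out of the bin by its knob and pressed it onto the stud until it clicked. I handed the job in at about 15.6 s, still gripping and pressing; the hand-in reports no verdict.

**Fitting:** On the first contact with the stud the side force was about 3.6 N, so I backed off and shifted toward -y twice until it was near zero. The click showed as the vertical force going from about +7.5 N to -10.5 N (the balls pulling the lip down).

**Last checks:**
- **Pressing:** the force was steady at about 27 N down, with the TCP at z = 0.101. That puts the cap's underside about 5.5 mm below the seat by my geometry. This is slightly more than the ring's 4.5 mm travel, but within the height uncertainty. The force also rose steeply over the last 2 mm commanded, so I take the ring to be at its stop.
- **Grip:** finger opening was 21.3 mm and steady, with the grip set to 90 N. It reads a little under the knob's 24 mm, as it has since the grasp.
- **Pictures:** the side and scene views show the cap flush and upright over the ring. The five other parts are still in the bin, and the tin, carton and pot have not moved.

**What disagreed:**
- The networks put the cap 4–8 mm off the stud axis at the end, which cannot be true of a clicked-on cap and is about their error.
- Their heights of 0.0645 and 0.060 m do confirm it is pressed below the seat.
- A side force of about 7 N remained at the end, which I left alone.

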